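# Pack the manifold kit carrier in layers

### The job

Pack the kit into the grey carrier: lay the two long aluminium manifold bars end to end on its floor, each with its outer end tucked under the lip at its end of the carrier, flat and butted tight against each other by the carrier's spring stop. Then set the dark steel saddle on top, straddling the joint centrally and fully down over both bars. Leave the short offcut and the other things on the bench where they are.

Things in the scene. Friction and masses are not known exactly. Their poses are not given: they have to be found in the camera images.
- carrier: Grey steel kit carrier fixed to the bench. Origin: centre of its underside at bench level; z up, y along its length, x across. Base plate 74 (x) by 310 (y) by 6 mm, roofed by a lip at each end; 196 mm open between the lips. Two bars fill it end to end (220 mm): the spring stop at the +y end presses them against the rigid stop at the -y end, joint at y = 0 +-5 mm.
- floor (a point): Middle of the carrier's floor (top of the base plate), 6 mm above the bench, axes as the carrier. Two guide rails at x = +-19.5 mm, 5 mm thick, 6 mm high above the floor, y -95 to +95 mm: 34 mm between them for the 30 mm wide bars. The second bar cannot go in level: tilt it, outer end under its lip first (0.26 rad lifts its inner end over the first bar).
- lip_rigid (a point): Middle of the lower inner edge of the lip at the carrier's -y end (robot's right, brass screw outside): y = -98 mm, 34 mm above the floor; lip 4 mm thick, 52 mm wide. Hidden under it is a rigid stop, 1 to 28 mm above the floor; its face is at y = -110 mm give or take 5: the setting varies and is not given, feel for it with the bar (it stands 80 N).
- lip_spring (a point): The same point of the lip at the +y end (robot's left; long steel guide rod sticks out of its end wall): y = +98 mm, 34 mm above the floor, lip 4 mm thick and 52 mm wide. A bar pushed in under it meets the spring stop. Side cheeks under both lips begin at |y| = 103 mm, 44 mm apart. A bar tilted by 0.26 rad takes up 3 mm more length between the stops than a level one.
- plunger_face (a point): Middle of the lower edge of the spring stop's face under the +y lip: dark steel block 30 mm wide, 1 to 28 mm above the floor. Free, its face is at carrier y = +102 mm; pushed toward +y it yields up to 24 mm, then is solid. About 2 N starts it, 0.32 N more per mm (10 N at the end). With both bars in, it stays pressed back 3 to 13 mm.
- bar_a: Aluminium manifold bar with four dark round ports on its top: solid block 30 (x) by 110 (y, length) by 26 mm high (z), about 220 g, lying flat on the bench. Origin: centre of its underside, z up. The same either way round.
- bar_b: Second aluminium manifold bar, identical to bar_a; the two are interchangeable.
- saddle: Dark steel saddle, 250 g: plate 42 (x) by 100 (y, length) by 6 mm; flange 3 mm thick, 6 mm deep down each long side (36 mm between them, to straddle the bars); gripping rib 16 (x) by 44 (y) by 22 mm high on top. Origin: centre, at the flanges' lower edges: plate 6 to 12 mm, rib top 34 mm above it. Seated, its origin is 20 mm above the floor. Same either way round.
- offcut: Short aluminium offcut bar with two ports, 30 by 64 (y) by 26 mm high, lying among the bars; not part of the kit. Origin: centre of its underside.
- bush: Flanged brass bush, 40 mm across, 34 mm high, standing or lying on the bench; not part of the kit, leave it alone.
- collar: Brass collar, 42 mm across, 16 mm high, standing or lying on the bench; not part of the kit, leave it alone.
- nut: Round steel nut, 34 mm across, 14 mm high, standing or lying on the bench; not part of the kit, leave it alone.
- wrench: Steel wrench, standing or lying on the bench; not part of the kit, leave it alone.
- wirebrush: Brush with a handle, standing or lying on the bench; not part of the kit, leave it alone.
- fluxjar: White jar with a black lid, 64 mm across, 75 mm high, standing or lying on the bench; not part of the kit, leave it alone.
- slug: Copper slug, 28 mm across, 50 mm high, standing or lying on the bench; not part of the kit, leave it alone.
Not all that is in view belongs to the job. Leave any blue or turquoise look-alike of the saddle alone.

How it is judged:
By the outcome, as a careful person would: the job done as asked, in the order asked, and still so for the second after the job is handed in, with the robot touching nothing.
It also fails if it takes over 67 s, if anything falls off the work surface, if the arm or the gripper's body presses on something with over 40 N, if the wrist force passes 120 N, or if a joint passes its speed limit or range.

### The arm

A 6-joint arm with a two-finger parallel gripper is mounted at the origin on the work surface. World frame = base frame: x ahead of the robot, y to its left, z up, the work surface at z = 0. Lengths are in mm, angles in rad, forces in N, time in s.
With the tool pointing down it reaches from about 400 to 925 mm from the base axis. Payload 12.5 kg.
Tool frame: the origin (TCP) lies midway between the tips of the shut fingers; the grasp point (between the pads) lies 19 mm behind it; z points along the fingers, y is the line along which they close (so a half turn about z gives the same grasp; the last joint's range is limited). The gripper opens to 95 mm and grips with 3 to 60 N. Pads are 20 mm wide; open, the fingers measure 119 mm over their backs; the gripper's body (75 mm by 180 mm) begins 59 mm behind the grasp point.
Start: joints at [1.1, 0.491, 1.559, -0, 1.092, -0.106], TCP at [222.961, 583.897, 214.661] pointing down, gripper open.
Joint ranges: [-3.1, 3.1], [-0.84, 2.19], [0.05, 2.79], [-1.13, 4.28], [0.06, 2.93], [-2.69, 2.69]. Speed limits (rad/s): [2.22, 2.22, 2.79, 3.14, 3.14, 3.14].

### API

Orientations are given as [roll, pitch, yaw] about the fixed x, y, z axes, in that order (R = Rz(yaw) Ry(pitch) Rx(roll)).
In Python, from cell import state, read_camera, camera_info, env gives the robot as it stands.
- The arm moves only by the tool move_arm, never from a script. Its argument "commands" is a list of rows, each a list of 3 entries, a list of its own where there are three numbers: the shift along the world's x, y, z in cm, then the turn, a rotation vector about the world's x, y, z in degrees, then the opening, from 0 (shut) to 1 (fully open). A call has 1 to 10 rows; each row shifts and turns the commanded pose from where the row before left it; what a row does not reach is not made up. A row lasts 1/10 s, in which the tool goes at most 50 mm and 8.59 degrees, less where a joint would pass 70% of its speed; a pose out of reach is approached as far as the arm can. A call with a gripper value outside its range is refused whole. The fingers move at their own pace and stop on an object; the grip force is fixed at half the most. Time passes only in rows, so rows that do not move let the fingers close. It gives the time, the measured TCP pose, the force, the opening and the grip force at its end, in the units of the state.
- state(): the state, without advancing time (a new reading comes with each control period).
- read_camera(name): name is "side" or "top" or "wrist"; returns the picture (420x560x3 uint8, blue, green, red); there is no depth.
- camera_info(name): a dict with "K" (3x3 intrinsics, pixels), "k1" (the pictures are not rectified: a ray, as slopes to the right and down, at radius r is drawn at 1 + k1 r^2 times it, then the intrinsics apply), "cam_to_world" (4x4, takes a point from camera to world coordinates). Camera axes: x right, y down, z forward; pixel columns grow to the right and rows downward; lengths in mm; the calibration is good to about 2 mm. A picture is of the moment at which its call begins: read the wrist's pose just before it. camera_info takes no time and is no camera call; for the wrist camera it gives the pose at the moment of the call.
- env.job_done(): hands the job in; it is judged then, once.
The state is a dict: "t": time; "joints": joint angles; "qvel": joint speeds; "tau": joint torques, N m; "eef_pos": TCP position; "tcp_rot": TCP orientation; "ft_force": force on the tool from outside, world axes, zero at the start; "moment": the same for the moment, N m; "opening": opening from 0.0 (shut) to 1.0 (fully open); "grip_force": force on a finger pad.
Only numpy, scipy, OpenCV 4.12 (cv2) and the standard library are available. Lean on these libraries where they do the work, as an engineer would, in place of code of your own. Each camera call takes 0.05 s, during which the arm holds its last target. There are 200 camera calls.

## Working session

There is one attempt and no reset: what is moved stays moved. The work goes in short steps, Python scripts to look and compute and a tool call to move; the robot and the scene stay as the last step left them, time stands still between calls to the robot, and variables do not carry over. Pictures are saved under pics/ and viewed, at most 12 in all, crops included, and the job is handed in when it is done.

Besides the shell and the picture viewer there is one more tool, called by a JSON object that holds its "method" and its "body", one argument or row to a line. move_arm: Moves the arm, as the interface text tells. Its arguments: {"type":"object","properties":{"commands":{"type":"array"}},"required":["commands"]}

```bash
ls; mkdir -p pics; python3 - <<'E'
from cell import *
import cv2
for n in ("top","side"):
    cv2.imwrite(f"pics/{n}0.png",cv2.resize(read_camera(n),(800,600),interpolation=cv2.INTER_CUBIC)); i=camera_info(n); print(n,i)
print(state())
E
```

```text
pics
top {'K': array([[490.1202792 ,   0.        , 279.28658197],
       [  0.        , 490.1202792 , 213.37373661],
       [  0.        ,   0.        ,   1.        ]]), 'k1': -0.030221149945884266, 'cam_to_world': array([[ 1.82656648e-02, -9.95070306e-01,  9.74753910e-02,
         4.25996888e+02],
       [-9.99701287e-01, -1.97596789e-02, -1.43837441e-02,
        -7.10791180e-01],
       [ 1.62389191e-02, -9.71835451e-02, -9.95133989e-01,
         1.14967607e+03],
       [ 0.00000000e+00,  0.00000000e+00,  0.00000000e+00,
         1.00000000e+00]])}
side {'K': array([[385.88314779,   0.        , 282.71348892],
       [  0.        , 385.88314779, 204.23456225],
       [  0.        ,   0.        ,   1.        ]]), 'k1': -0.03524418142186468, 'cam_to_world': array([[ 8.33765511e-01, -3.53759802e-01,  4.23897481e-01,
         1.57410874e+02],
       [-5.52111230e-01, -5.38209671e-01,  6.36791599e-01,
        -6.00269756e+02],
       [ 2.87445361e-03, -7.64973433e-01, -6.44055421e-01,
         6.57486590e+02],
       [ 0.00000000e+00,  0.00000000e+00,  0.00000000e+00,
         1.00000000e+00]])}
{'t': 0.1, 'joints': array([ 1.10040291e+00,  4.91514022e-01,  1.55938503e+00, -2.16509723e-05,
        1.09170070e+00, -1.05593123e-01]), 'qvel': array([ 1.17821686e-04, -1.21857765e-03,  5.76865760e-05,  1.01324516e-03,
       -6.85500868e-04, -1.55940900e-04]), 'tau': array([ 3.40554674e-03, -6.13625908e+01, -2.58612281e+01,  6.94249361e-02,
        4.69224597e-02, -3.30317380e-05]), 'eef_pos': array([222.85904228, 583.68823759, 214.11222185]), 'tcp_rot': array([-3.14058913e+00, -8.70495163e-05,  2.77680231e+00]), 'ft_force': array([-0.44911275, -0.05018606,  0.35899822]), 'moment': array([0.02119887, 0.00693262, 0.03619814]), 'grip_force': 0.0, 'opening': 0.9959863676133618}
```

View pics/top0.png

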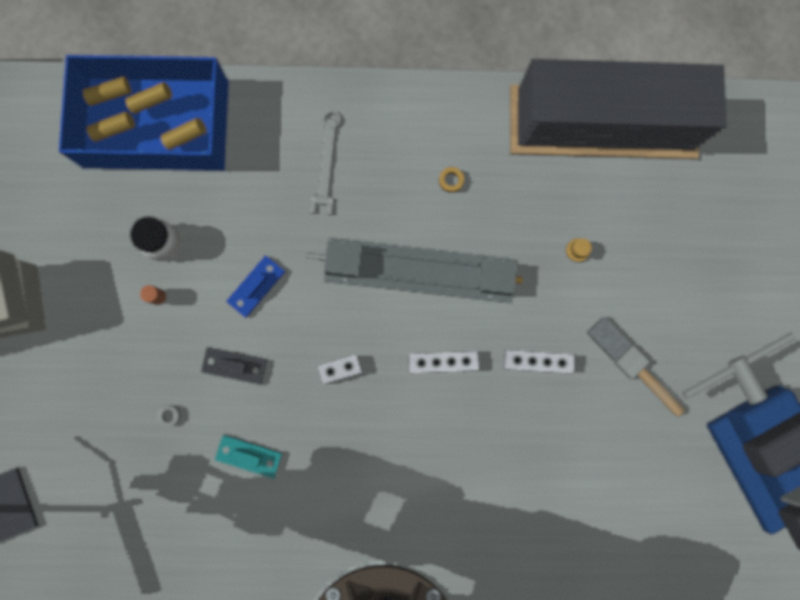

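View pics/side0.png

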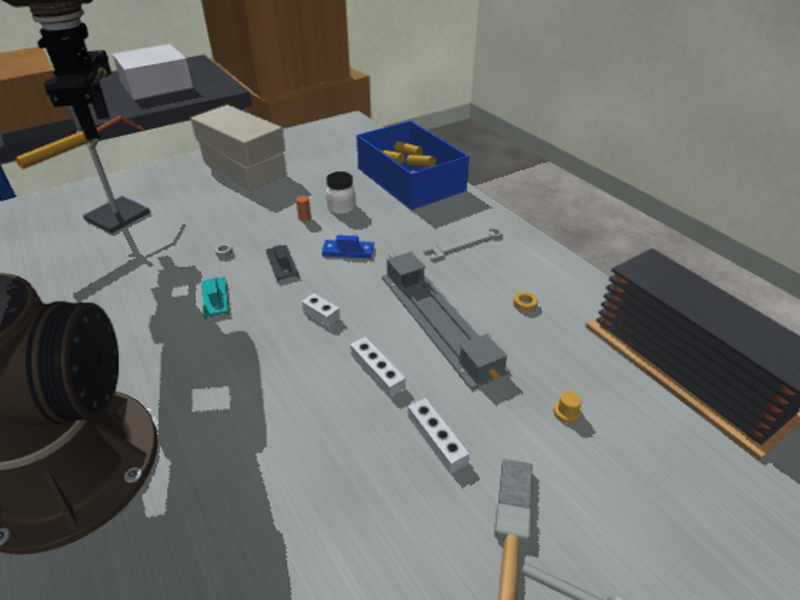

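The picture shows two four-port bars at (444,362) and (540,362), and the offcut with two ports at (340,369). The saddle candidates are dark (235,365), blue (256,286) and turquoise (249,455). The dark one fits the description "dark steel". In the carrier at (420,267), the rod (+y end) is on the left and the brass screw (-y end) is on the right. I'll confirm in one enlarged crop.

```bash
cat > h.py <<'E'
from cell import *
import cv2, numpy as np
def ray(n,uv,info=None):
    i=info or camera_info(n); K=i["K"]
    k1=i["k1"]; d=((np.atleast_2d(uv).astype(float)-K[:2,2])/K[[0,1],[0,1]]); s=d.copy()
    for _ in range(10): s=d/(1+k1*(s**2).sum(1,keepdims=True))
    T=i["cam_to_world"]; return T[:3,3],np.c_[s,np.ones(len(s))]@T[:3,:3].T
def pt(n,uv,z,info=None):
    o,r=ray(n,uv,info); return o+r*((z-o[2])/r[:,2:3])
def px(n,P,info=None):
    i=info or camera_info(n); T=i["cam_to_world"]; c=(np.atleast_2d(P)-T[:3,3])@T[:3,:3]; s=c[:,:2]/c[:,2:]
    s=s*(1+i["k1"]*(s**2).sum(1,keepdims=True)); return s*i["K"][[0,1],[0,1]]+i["K"][:2,2]
E
python3 - <<'E'
from h import *
im=read_camera("top")
cv2.imwrite("pics/crop1.png",cv2.resize(im[161:277,133:423],(800,320),interpolation=cv2.INTER_CUBIC))
g=im.astype(int)
for name,m,z in (("bright",(g.min(2)>165),26),("dark",(g.max(2)<75),12)):
    m=m.astype(np.uint8); m[:161]=0;m[277:]=0;m[:,:133]=0;m[:,423:]=0
    m=cv2.morphologyEx(m,cv2.MORPH_CLOSE,np.ones((7,7),np.uint8)) if z==26 else m
    cs,_=cv2.findContours(m,cv2.RETR_EXTERNAL,cv2.CHAIN_APPROX_NONE)
    for c in cs:
        if cv2.contourArea(c)<150: continue
        b=cv2.boxPoints(cv2.minAreaRect(c)); P=pt("top",b,z)
        e=[P[1]-P[0],P[2]-P[1]]; L=[np.linalg.norm(v) for v in e]; v=e[int(np.argmax(L))]
        print(name,b.mean(0).round(1),P.mean(0).round(1),np.round(L,1),"ang from y",np.degrees(np.arctan2(-v[0],v[1])).round(1))
E
```

```text
bright [236.9 257.7] [432.6  77.9  26. ] [59.3 24.7] ang from y -162.2
bright [309.9 253.2] [446.  -88.7  26. ] [106.   28.1] ang from y -176.7
bright [377.6 252.6] [ 450.1 -244.4   26. ] [ 26.3 104.9] ang from y 177.4
dark [164.3 255.5] [434.5 246.5  12. ] [35.2 96.4] ang from y 169.4
dark [259.5 183. ] [608.1  30.6  12. ] [35.2 47.4] ang from y 91.2
```

View pics/crop1.png

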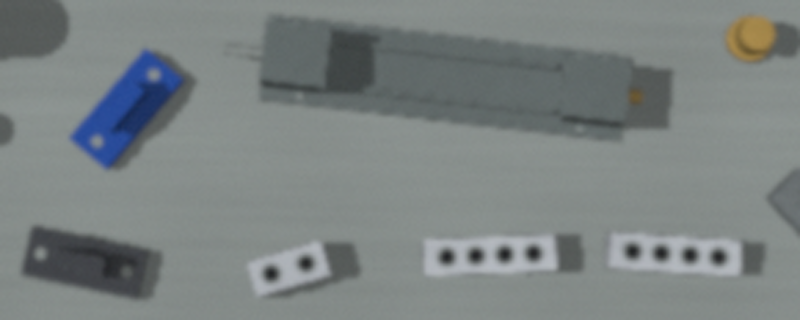

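The crop confirms it. The dark saddle with its rib is at raw px (164,255). The two 4-port bars are at raw (310,253) and (378,253), with lengths about 106 against a true 110. The lookalikes are coloured. Next I'll estimate the carrier.

```bash
python3 - <<'E'
from h import *
def c(u,v): return [(u+.5)/2.7586-.5+133,(v+.5)/2.7586-.5+161]
a=pt("top",[c(262,101),c(621,139)],0); print("base near corners",a.round(1),np.linalg.norm(a[1]-a[0]))
b=pt("top",[c(332,18),c(328,86),c(566,54),c(562,122),c(270,15),c(634,58)],44); print(b.round(1))
v=a[0]-a[1]; th=np.arctan2(-v[0],v[1]); R=np.array([[np.cos(th),-np.sin(th)],[np.sin(th),np.cos(th)]])
print("th",np.degrees(th), "center from base", a.mean(0)[:2]+R@[37,0], "lips mid",b[:4].mean(0), np.linalg.norm(b[:2].mean(0)-b[2:4].mean(0)))
i=camera_info("wrist"); e=state()
from scipy.spatial.transform import Rotation as Ro
Rt=Ro.from_euler("xyz",e["tcp_rot"]).as_matrix(); T=i["cam_to_world"]
print("cam in tool",Rt.T@(T[:3,3]-e["eef_pos"]),"\n",Rt.T@T[:3,:3],i["K"],i["k1"]); print("tool y",Rt[:,1])
E
```

```text
base near corners [[ 574.3  105.3    0. ]
 [ 547.8 -203.     0. ]] 309.41918652178043
[[ 639.2   45.3   44. ]
 [ 582.2   47.2   44. ]
 [ 613.1 -149.3   44. ]
 [ 556.2 -146.3   44. ]
 [ 640.6   96.7   44. ]
 [ 610.9 -205.9   44. ]]
th -4.924066767222431 center from base [597.92016771 -52.02779842] lips mid [597.67753916 -50.78176566  44.        ] 195.81178564822582
cam in tool [  68.69313893    0.63031947 -170.2623923 ] 
 [[ 6.87466616e-04 -9.68040845e-01 -2.50791646e-01]
 [ 9.99999554e-01  5.03022492e-04  7.99548126e-04]
 [-6.47841404e-04 -2.50792084e-01  9.68040759e-01]] [[290.92923215   0.         279.62869179]
 [  0.         290.92923215 210.4327833 ]
 [  0.           0.           1.        ]] -0.0590093713316727
tool y [ 3.56766431e-01  9.34193240e-01 -8.39230916e-04]
```

{"method": "move_arm", "body": {
  "commands": [
    [[2.35,-3.98,-0.4],[0,0,-4.62],1],
    [[2.35,-3.98,-0.4],[0,0,-4.62],1],
    [[2.35,-3.98,-0.4],[0,0,-4.62],1],
    [[2.35,-3.98,-0.4],[0,0,-4.62],1],
    [[2.35,-3.98,-0.4],[0,0,-4.62],1],
    [[2.35,-3.98,-0.4],[0,0,-4.62],1],
    [[2.35,-3.98,-0.4],[0,0,-4.62],1],
    [[2.35,-3.98,-0.4],[0,0,-4.62],1]
  ]
}}

```text
t: 0.95
eef_pos: [411.6, 263.8, 182.5]
tcp_rot: [3.141, 0.0, 2.129]
ft_force: [1.2, 0.2, -0.4]
opening: 1.0
grip_force: 0.0
```

{"method": "move_arm", "body": {
  "commands": [
    [[2.35,-3.98,-0.4],[0,0,-4.62],1],
    [[2.35,-3.98,-0.4],[0,0,-4.62],1],
    [[2.35,-3.98,-0.4],[0,0,-4.62],1],
    [[2.35,-3.98,-0.4],[0,0,-4.62],1],
    [[2.35,-3.98,-0.4],[0,0,-4.62],1],
    [[2.35,-3.98,-0.4],[0,0,-4.62],1],
    [[2.35,-3.98,-0.4],[0,0,-4.62],1],
    [[2.35,-3.98,-0.4],[0,0,-4.62],1],
    [[0,0,0],[0,0,0],1],
    [[0,0,0],[0,0,0],1]
  ]
}}

```text
t: 1.95
eef_pos: [598.7, -53.6, 150.0]
tcp_rot: [-3.14, -0.0, 1.485]
ft_force: [0.2, 0.4, 0.5]
opening: 0.997
grip_force: 0.0
```

```bash
python3 - <<'E'
from h import *
i=camera_info("wrist"); print(state()["eef_pos"],state()["tcp_rot"],state()["qvel"].round(3))
im=read_camera("wrist")
import pickle; pickle.dump((i,im),open("w1.pkl","wb"))
cv2.imwrite("pics/w1.png",cv2.resize(im,(800,600),interpolation=cv2.INTER_CUBIC))
E
```

```text
[598.72385711 -53.60742198 149.97101952] [-3.14040322e+00 -2.29786126e-04  1.48544806e+00] [ 0.035 -0.02   0.022  0.003 -0.001 -0.002]
```

View pics/w1.png

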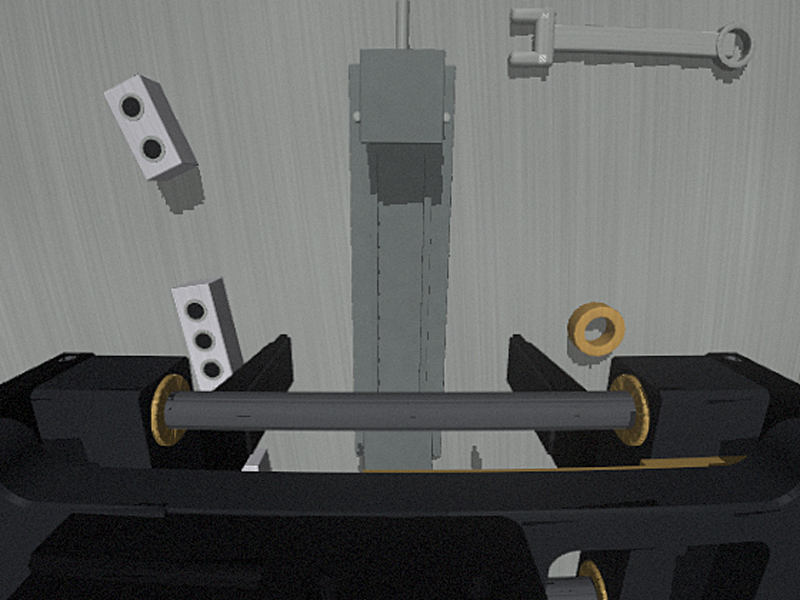

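The wrist picture shows the spring-side lip, with its front edge at (361,143)–(442,143) and its back edge at (361,49)–(446,51). It also shows the base plate edges at (352,230) and (451,230), and the rails near x=379 and 425.

```bash
python3 - <<'E'
from h import *
import pickle; i,im=pickle.load(open("w1.pkl","rb"))
def c(*p): return [((u+.5)*.7-.5,(v+.5)*.7-.5) for u,v in p]
c0=np.array([597.8,-51.5]); th=np.radians(-4.92); R=np.array([[np.cos(th),-np.sin(th)],[np.sin(th),np.cos(th)]])
for n,p,z in (("lip top",c((361,143),(442,143),(361,49),(446,51)),44),("plate",c((350,230),(453,230),(354,380),(443,380)),6),("bar1 top",c((172,289),(221,279),(196,311),(204,341),(212,371)),32-6)):
    P=pt("wrist",p,z,i)[:,:2]; print(n,P.round(1).tolist(),((P-c0)@R).round(1).tolist())
# detect edges along rows
g=cv2.cvtColor(im,cv2.COLOR_BGR2GRAY).astype(float)
for r in (165,200,235): print(r,[ (k+240,int(v)) for k,v in enumerate(g[r-2:r+3,240:325].mean(0)) if abs(g[r-2:r+3,241+k].mean()-g[r-2:r+3,239+k].mean())>10])
E
```

```text
lip top [[584.7, 49.8], [635.6, 45.5], [590.3, 104.3], [641.5, 98.8]] [[-21.7, 99.8], [29.3, 99.9], [-20.8, 154.6], [30.7, 153.5]]
plate [[566.9, -6.6], [643.9, -13.2], [556.2, -128.5], [629.2, -134.6]] [[-34.6, 42.0], [42.6, 42.1], [-34.9, -80.3], [38.5, -80.1]]
bar1 top [[432.6, -36.1], [471.2, -31.9], [447.4, -54.3], [448.6, -78.3], [449.7, -103.2]] [[-165.9, 1.1], [-127.8, 8.6], [-149.6, -15.7], [-146.4, -39.5], [-143.1, -64.2]]
165 [(242, 147), (243, 154), (244, 159), (245, 127), (246, 105), (263, 110), (265, 102), (295, 111), (297, 105), (313, 110), (314, 88), (315, 150)]
200 [(245, 151), (246, 117), (263, 110), (265, 105), (294, 109), (296, 103), (299, 107), (301, 105), (313, 111), (314, 142)]
235 [(246, 150), (247, 111), (263, 109), (264, 71), (265, 88), (266, 108), (293, 109), (295, 103), (298, 108), (300, 104), (310, 108), (311, 86), (312, 142)]
```

{"method": "move_arm", "body": {
  "commands": [
    [[-3.76,-0.91,0],[0,0,2.05],1],
    [[-3.76,-0.91,0],[0,0,2.05],1],
    [[-3.76,-0.91,-1],[0,0,2.05],1],
    [[-3.76,-0.91,-2],[0,0,2.05],1],
    [[0,0,-4],[0,0,0],0.7],
    [[0,0,-4],[0,0,0],0.6],
    [[0,0,-2.8],[0,0,0],0.6],
    [[0,0,-0.3],[0,0,0],0.6],
    [[0,0,0],[0,0,0],0.55]
  ]
}}

```text
t: 2.9
eef_pos: [448.3, -88.5, 10.0]
tcp_rot: [-3.141, -0.0, 1.631]
ft_force: [0.2, 0.1, 0.2]
opening: 0.636
grip_force: 0.0
```

```bash
python3 - <<'E'
from h import *
i=camera_info("wrist"); print(state())
im=read_camera("wrist")
cv2.imwrite("pics/w2.png",cv2.resize(im,(800,600),interpolation=cv2.INTER_CUBIC))
E
```

```text
{'t': 2.9, 'joints': array([-3.39583881e-01,  6.08494944e-01,  2.14149739e+00,  1.38974249e-04,
        3.92639202e-01, -4.00236591e-01]), 'qvel': array([-0.00525477, -0.03661523, -0.01446655, -0.00080226,  0.0124978 ,
        0.00074103]), 'tau': array([-9.03854915e-02, -4.90644121e+01, -8.07021171e+00,  2.27951532e-02,
       -1.69513458e-01, -2.27216609e-03]), 'eef_pos': array([448.31346053, -88.46855233,   9.972027  ]), 'tcp_rot': array([-3.14065654e+00, -4.53639132e-04,  1.63132040e+00]), 'ft_force': array([0.16425094, 0.07928098, 0.16876739]), 'moment': array([-0.1021775 ,  0.06438391,  0.00970752]), 'grip_force': 0.0, 'opening': 0.6363484270034258}
```

View pics/w2.png

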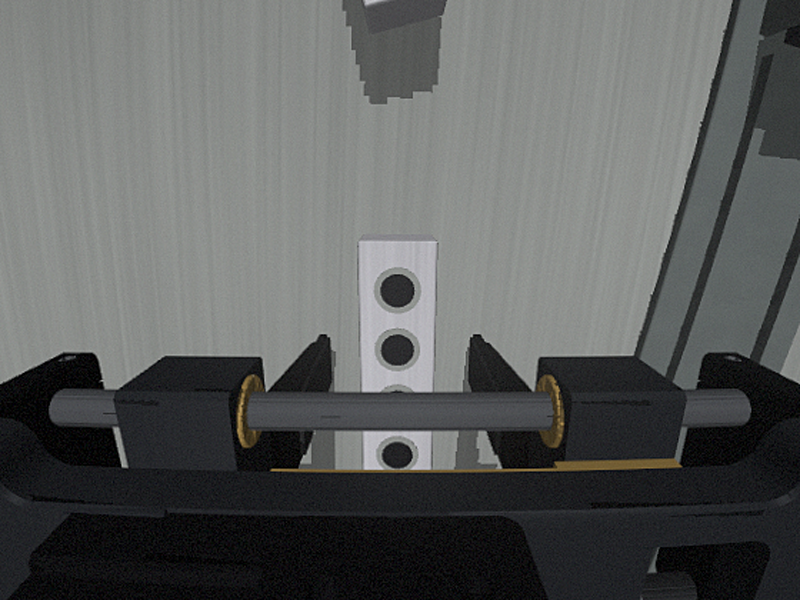

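The bar is centred between the fingers: bar midline at px 398, finger midline at 399.5. So the true x is about 448, midway between the top and wrist estimates. Now closing and lifting.

{"method": "move_arm", "body": {
  "commands": [
    [[0,0,0],[0,0,0],0.2],
    [[0,0,0],[0,0,0],0.2],
    [[0,0,0],[0,0,0],0.2],
    [[0,0,0],[0,0,0],0.2],
    [[0,0,2],[0,0,0],0.2],
    [[0,0,4],[0,0,0],0.2],
    [[0,0,3],[0,0,0],0.2],
    [[0,0,0],[0,0,0],0.2]
  ]
}}

```text
t: 3.75
eef_pos: [449.9, -89.7, 102.7]
tcp_rot: [3.136, 0.002, 1.63]
ft_force: [-0.2, -1.0, -2.7]
opening: 0.312
grip_force: 30.0
```

```bash
python3 - <<'E'
from h import *
i=camera_info("wrist"); s=state(); print(s["grip_force"],s["ft_force"],s["moment"],s["eef_pos"],s["tcp_rot"])
im=read_camera("wrist")
cv2.imwrite("pics/w3.png",cv2.resize(im[150:340,150:410],(800,585),interpolation=cv2.INTER_CUBIC))
z=s["eef_pos"][2]-10+26
p=[((u+.5)*.7-.5,(v+.5)*.7-.5) for u,v in ((398,241),(398,290),(398,349),(398,455))]
print(pt("wrist",p,z,i)-s["eef_pos"])
E
```

```text
29.999559223651886 [-0.2425382  -1.02655391 -2.71030519] [-0.10330028  0.07079685 -0.01212987] [449.8545559  -89.72649165 102.74356942] [3.13617732e+00 2.24329183e-03 1.62982134e+00]
[[ -1.89105882  53.34530721  16.        ]
 [ -0.79963392  34.77031921  16.        ]
 [  0.60423136  10.85313255  16.        ]
 [  3.44617236 -37.63926834  16.        ]]
```

View pics/w3.png

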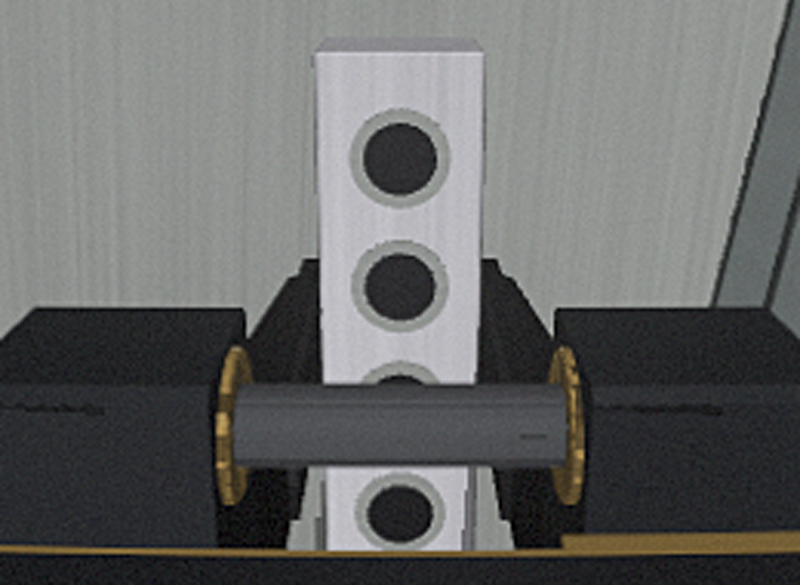

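The bar is held level and centred in the fingers with a grip of 30 N. Now moving it over the carrier.

{"method": "move_arm", "body": {
  "commands": [
    [[3.7,0.2,0],[0,0,-2.1],0.2],
    [[3.7,0.2,0],[0,0,-2.1],0.2],
    [[3.7,0.2,0],[0,0,-2.1],0.2],
    [[3.7,0.2,-1],[0,0,-2.1],0.2],
    [[0,0,-2.5],[0,0,0],0.2],
    [[0,0,-2.5],[0,0,0],0.2],
    [[0,0,0],[0,0,0],0.2],
    [[0,0,0],[0,0,0],0.2]
  ]
}}

```text
t: 4.6
eef_pos: [596.0, -81.2, 38.7]
tcp_rot: [-3.139, -0.0, 1.483]
ft_force: [0.0, -1.0, -0.9]
opening: 0.31
grip_force: 30.0
```

```bash
python3 - <<'E'
from h import *
i=camera_info("wrist"); s=state(); print(s["ft_force"],s["eef_pos"],s["tcp_rot"])
im=read_camera("wrist")
cv2.imwrite("pics/w4.png",cv2.resize(im[60:340,120:440],(686,600),interpolation=cv2.INTER_CUBIC))
import pickle; pickle.dump((i,im,s),open("w4.pkl","wb"))
E
```

```text
[ 0.0259907  -0.95215151 -0.89917191] [595.97999047 -81.21409154  38.68580234] [-3.13931622e+00 -3.84973674e-04  1.48304220e+00]
```

View pics/w4.png

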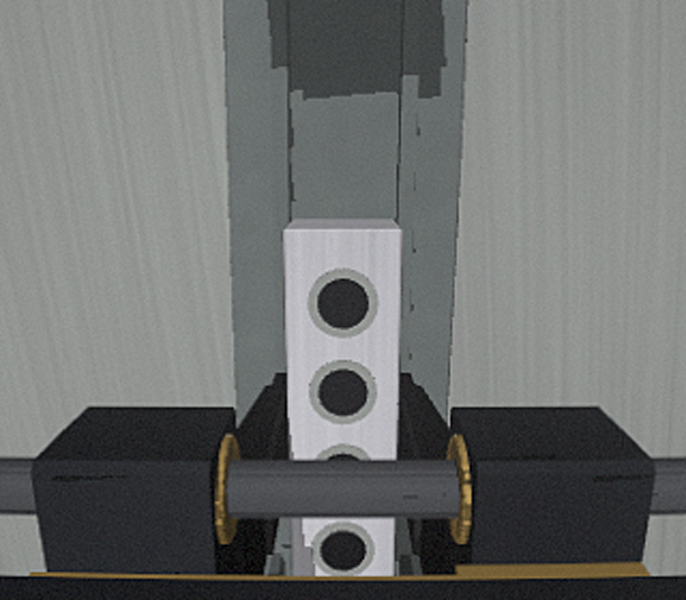

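The bar lies 1 px left of the carrier's midline (plate edges 229/459, bar 285/400), which is about 0.4 mm. The yaw is good. Lowering, then feeling for the rigid stop.

{"method": "move_arm", "body": {
  "commands": [
    [[0.04,0,-0.8],[0,0,0],0.2],
    [[0,0,-0.8],[0,0,0],0.2],
    [[0,0,-0.4],[0,0,0],0.2],
    [[0,0,-0.1],[0,0,0],0.2],
    [[0,0,0],[0,0,0],0.2]
  ]
}}

```text
t: 5.15
eef_pos: [596.9, -81.3, 18.6]
tcp_rot: [-3.142, 0.0, 1.483]
ft_force: [0.8, -0.7, -2.3]
opening: 0.314
grip_force: 30.0
```

{"method": "move_arm", "body": {
  "commands": [
    [[-0.034,-0.4,0],[0,0,0],0.2],
    [[-0.034,-0.4,0],[0,0,0],0.2],
    [[-0.034,-0.4,0],[0,0,0],0.2],
    [[-0.026,-0.3,0],[0,0,0],0.2],
    [[0,0,0],[0,0,0],0.2],
    [[0,0,0],[0,0,0],0.2]
  ]
}}

```text
t: 5.75
eef_pos: [595.7, -96.4, 18.7]
tcp_rot: [3.141, 0.0, 1.483]
ft_force: [-0.0, 0.2, -1.9]
opening: 0.312
grip_force: 30.0
```

{"method": "move_arm", "body": {
  "commands": [
    [[0,0,-0.2],[0,0,0],0.2],
    [[-0.017,-0.2,0],[0,0,0],0.2],
    [[-0.017,-0.2,0],[0,0,0],0.2],
    [[0,0,0],[0,0,0],0.2]
  ]
}}

```text
t: 6.15
eef_pos: [595.3, -100.5, 16.6]
tcp_rot: [3.142, 0.0, 1.483]
ft_force: [-0.2, 0.3, -2.3]
opening: 0.312
grip_force: 30.0
```

{"method": "move_arm", "body": {
  "commands": [
    [[-0.013,-0.15,0],[0,0,0],0.2],
    [[-0.013,-0.15,0],[0,0,0],0.2],
    [[0,0,0],[0,0,0],0.2]
  ]
}}

```text
t: 6.45
eef_pos: [595.3, -101.1, 16.8]
tcp_rot: [3.142, -0.003, 1.483]
ft_force: [3.9, 18.4, 1.0]
opening: 0.314
grip_force: 30.0
```

{"method": "move_arm", "body": {
  "commands": [
    [[-0.009,-0.1,0],[0,0,0],0.2],
    [[-0.009,-0.1,0],[0,0,0],0.2],
    [[0,0,0],[0,0,0],0.2]
  ]
}}

```text
t: 6.75
eef_pos: [595.3, -101.2, 16.9]
tcp_rot: [-3.142, -0.004, 1.483]
ft_force: [5.1, 30.5, 2.4]
opening: 0.312
grip_force: 30.0
```

Contact found: the stop is at about y=-106, so the joint will fall near y=+4. Easing off, setting the bar down, releasing, and going to bar 2.

{"method": "move_arm", "body": {
  "commands": [
    [[0.026,0.3,-0.08],[0,0,0],0.2],
    [[0,0,0],[0,0,0],0.55],
    [[0,0,0],[0,0,0],0.55],
    [[0,0,0],[0,0,0],0.55],
    [[0,0,2],[0,0,0],0.6],
    [[0,0,4],[0,0,0],0.6],
    [[0,0,4],[0,0,0],0.6]
  ]
}}

```text
t: 7.45
eef_pos: [594.7, -102.5, 116.5]
tcp_rot: [-3.14, -0.0, 1.483]
ft_force: [-0.2, -1.2, -0.3]
opening: 0.6
grip_force: 0.0
```

{"method": "move_arm", "body": {
  "commands": [
    [[-2.88,-2.9,0],[0,0,0.5],0.6],
    [[-2.88,-2.9,0],[0,0,0.5],0.6],
    [[-2.88,-2.9,0],[0,0,0.5],0.6],
    [[-2.88,-2.9,0],[0,0,0.5],0.6],
    [[-2.88,-2.9,0],[0,0,0.5],0.6],
    [[0,0,-3],[0,0,0],0.6],
    [[0,0,0],[0,0,0],0.6],
    [[0,0,0],[0,0,0],0.6]
  ]
}}

```text
t: 8.25
eef_pos: [451.2, -247.3, 86.0]
tcp_rot: [-3.141, -0.001, 1.526]
ft_force: [-0.7, 0.3, 1.0]
opening: 0.597
grip_force: 0.0
```

```bash
cat > bar.py <<'E'
from h import *
i=camera_info("wrist"); s=state(); im=read_camera("wrist"); print(s["eef_pos"],s["tcp_rot"],s["ft_force"])
e=s["eef_pos"]
for zt in (26,):
    m=((im.min(2)>150)).astype(np.uint8); n,l,st,ce=cv2.connectedComponentsWithStats(m)
    for k in range(1,n):
        if st[k,4]>300: print(st[k],ce[k].round(1))
    g=im.min(2)
    for r in range(150,330,15):
        c=np.where(g[r,150:420]>150)[0]+150
        if len(c): P=pt("wrist",[((c[0]+c[-1])/2,r)],zt,i)[0]; print(r,c[0],c[-1],P.round(1))
E
python3 bar.py
```

```text
[ 451.21584875 -247.28291404   85.97233095] [-3.14084676e+00 -6.17435704e-04  1.52646014e+00] [-0.67193699  0.34812038  1.00351716]
[ 444    0   50   88 2031] [468.1  42.3]
[373   6  15 155 993] [380.5  86.1]
[360  53  14 125 622] [365.1 116.6]
[336  97  23  56 343] [348.5 128.3]
[ 259  146   43  128 3275] [278.7 210.2]
[346 154  22 115 542] [357.2 204.4]
150 153 387 [ 448.2 -187.6   26. ]
165 155 396 [ 451.9 -199.3   26. ]
180 157 398 [ 452.9 -211.3   26. ]
195 156 397 [ 451.6 -223.4   26. ]
210 161 402 [ 455.1 -236.1   26. ]
225 163 406 [ 457. -249.   26.]
240 169 419 [ 464.5 -262.5   26. ]
255 190 369 [ 451.7 -275.6   26. ]
270 191 368 [ 451.1 -289.6   26. ]
315 220 307 [ 434.6 -333.9   26. ]
```

```bash
python3 - <<'E'
from h import *
i=camera_info("wrist"); im=read_camera("wrist"); g=im.min(2)
print([(r,int(g[r,266]),int(g[r,279])) for r in range(138,275,2)])
for r in (160,185,230): print(r,[(c,int(g[r,c])) for c in list(range(254,264))+list(range(296,306))])
print(pt("wrist",[(280,r) for r in (146,150,154,158)],26,i)[:,1])
E
```

```text
[(138, 151, 142), (140, 148, 142), (142, 148, 140), (144, 148, 141), (146, 145, 143), (148, 146, 144), (150, 124, 122), (152, 146, 143), (154, 193, 192), (156, 194, 188), (158, 193, 187), (160, 192, 187), (162, 193, 190), (164, 190, 195), (166, 188, 149), (168, 196, 122), (170, 192, 43), (172, 199, 46), (174, 196, 47), (176, 196, 56), (178, 198, 42), (180, 197, 47), (182, 194, 47), (184, 193, 46), (186, 197, 151), (188, 196, 200), (190, 198, 193), (192, 195, 197), (194, 196, 193), (196, 198, 150), (198, 195, 86), (200, 199, 47), (202, 200, 51), (204, 202, 45), (206, 201, 46), (208, 201, 44), (210, 198, 49), (212, 193, 38), (214, 195, 165), (216, 194, 145), (218, 199, 188), (220, 200, 190), (222, 201, 197), (224, 197, 139), (226, 201, 157), (228, 198, 43), (230, 202, 46), (232, 198, 39), (234, 200, 43), (236, 202, 44), (238, 202, 49), (240, 203, 40), (242, 202, 157), (244, 200, 184), (246, 200, 194), (248, 198, 190), (250, 198, 191), (252, 199, 152), (254, 200, 28), (256, 201, 41), (258, 197, 46), (260, 199, 49), (262, 198, 38), (264, 202, 42), (266, 198, 33), (268, 200, 156), (270, 202, 173), (272, 203, 192), (274, 144, 140)]
160 [(254, 149), (255, 146), (256, 150), (257, 148), (258, 149), (259, 122), (260, 167), (261, 197), (262, 191), (263, 187), (296, 197), (297, 129), (298, 145), (299, 149), (300, 149), (301, 149), (302, 147), (303, 144), (304, 139), (305, 141)]
185 [(254, 151), (255, 150), (256, 149), (257, 150), (258, 146), (259, 142), (260, 142), (261, 194), (262, 196), (263, 192), (296, 175), (297, 72), (298, 150), (299, 148), (300, 152), (301, 148), (302, 148), (303, 148), (304, 143), (305, 146)]
230 [(254, 147), (255, 153), (256, 149), (257, 151), (258, 153), (259, 147), (260, 114), (261, 183), (262, 206), (263, 200), (296, 101), (297, 149), (298, 149), (299, 143), (300, 148), (301, 151), (302, 148), (303, 146), (304, 141), (305, 146)]
[-184.80814102 -187.8667778  -190.94319476 -194.03776426]
```

{"method": "move_arm", "body": {
  "commands": [
    [[0,0.2,-3.8],[0,0,0],0.6],
    [[0,0,-3.4],[0,0,0],0.6],
    [[0,0,-0.4],[0,0,0],0.6],
    [[0,0,0],[0,0,0],0.2],
    [[0,0,0],[0,0,0],0.2],
    [[0,0,0],[0,0,0],0.2],
    [[0,0,0],[0,0,0],0.2]
  ]
}}

```text
t: 9.05
eef_pos: [451.6, -245.5, 11.0]
tcp_rot: [3.14, 0.001, 1.527]
ft_force: [-2.9, 0.1, 1.6]
opening: 0.318
grip_force: 1.5
```

{"method": "move_arm", "body": {
  "commands": [
    [[0,0,0],[0,0,0],0.2],
    [[0,0,2],[0,0,0],0.2],
    [[0,0,4],[0,0,-1.25],0.2],
    [[0,0,4],[0,0,-1.25],0.2],
    [[2.15,3.25,0],[0,0,0],0.2],
    [[2.15,3.25,0],[0,0,0],0.2],
    [[2.15,3.25,0],[0,0,0],0.2]
  ]
}}

```text
t: 9.75
eef_pos: [516.2, -146.8, 110.7]
tcp_rot: [3.14, 0.0, 1.482]
ft_force: [0.5, -0.5, -3.2]
opening: 0.309
grip_force: 30.0
```

{"method": "move_arm", "body": {
  "commands": [
    [[2.15,3.25,0],[-3.86,0.33,0],0.2],
    [[2.15,3.25,0],[-3.86,0.33,0],0.2],
    [[2.15,3.25,0],[-3.86,0.33,0],0.2],
    [[2.15,3.25,0],[-3.86,0.33,0],0.2],
    [[0,0,-2],[0,0,0],0.2],
    [[0,0,0],[0,0,0],0.2],
    [[0,0,0],[0,0,0],0.2]
  ]
}}

```text
t: 10.45
eef_pos: [601.1, -18.2, 90.0]
tcp_rot: [-3.141, 0.27, 1.483]
ft_force: [0.6, 0.6, -2.8]
opening: 0.314
grip_force: 30.0
```

```bash
cat > c.py <<'E'
from h import *
from scipy.spatial.transform import Rotation as Ro
s=state(); i=camera_info("wrist"); R=Ro.from_euler("xyz",s["tcp_rot"]).as_matrix()
th=np.radians(-4.95); C=np.array([[np.cos(th),-np.sin(th),0],[np.sin(th),np.cos(th),0],[0,0,1]])
Rc=C.T@R; p=C.T@(s["eef_pos"]-[598.9,-51.7,6])
print("t",s["t"],"tcp carrier",p.round(1),"toolx",Rc[:,0].round(3),"tooly",Rc[:,1].round(3),"tilt",np.degrees(np.arcsin(-Rc[2,0])).round(2),"F",s["ft_force"].round(1),"grip",s["grip_force"])
h0=11
for n,b in (("outer bottom",(55,0)),("outer top",(55,26)),("inner bottom",(-55,0)),("inner top",(-55,26))):
    print(n,(p+Rc@np.array([b[0],0,h0-b[1]])).round(1))
E
cat > shot.py <<'E'
import sys; from h import *
a=list(map(int,sys.argv[2:6])); im=read_camera("wrist")[a[0]:a[1],a[2]:a[3]]; f=min(800/im.shape[1],600/im.shape[0])
cv2.imwrite(sys.argv[1],cv2.resize(im,None,fx=f,fy=f,interpolation=cv2.INTER_CUBIC))
E
python3 c.py; python3 shot.py pics/w5.png 40 340 120 440
```

```text
t 10.45 tcp carrier [-0.7 33.6 84. ] toolx [ 0.001  0.964 -0.267] tooly [ 1.    -0.002 -0.001] tilt 15.49 F [ 0.6  0.6 -2.8] grip 29.998863637447357
outer bottom [-0.6 83.7 58.7]
outer top [-0.6 90.6 83.7]
inner bottom [ -0.8 -22.3  88. ]
inner top [ -0.7 -15.4 113.1]
```

View pics/w5.png

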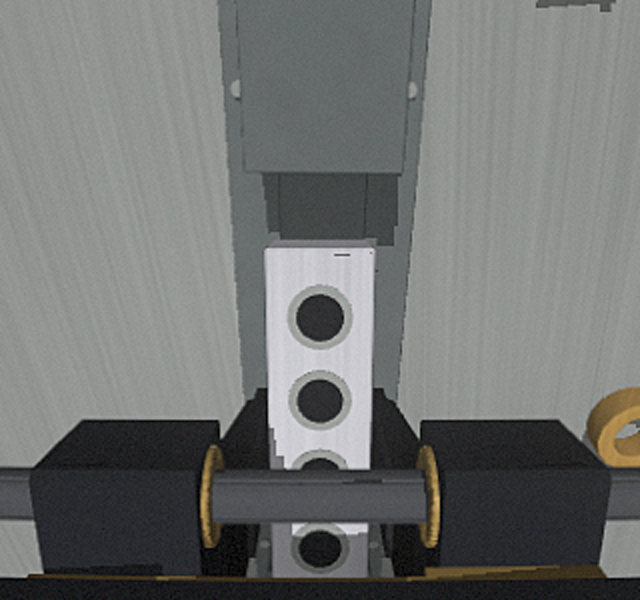

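The bar's outer end is at px 265–375 and the lip at 245–402, so the bar is about 1 mm left of centre. I'll shift 1 mm and lower it.

{"method": "move_arm", "body": {
  "commands": [
    [[0.1,0,-2],[0,0,0],0.2],
    [[0,0,-2],[0,0,0],0.2],
    [[0,0,-1],[0,0,0],0.2],
    [[0,0,-0.2],[0,0,0],0.2],
    [[0,0,0],[0,0,0],0.2]
  ]
}}

```text
t: 11.0
eef_pos: [602.8, -18.4, 38.5]
tcp_rot: [3.14, 0.27, 1.482]
ft_force: [1.3, -0.6, -2.2]
opening: 0.313
grip_force: 30.0
```

```bash
python3 c.py
```

```text
t 11.0 tcp carrier [ 1.  33.6 32.5] toolx [ 0.002  0.964 -0.267] tooly [ 1.    -0.002  0.001] tilt 15.5 F [ 1.3 -0.6 -2.2] grip 29.99899059534073
outer bottom [ 1.2 83.6  7.2]
outer top [ 1.1 90.6 32.2]
inner bottom [  0.9 -22.4  36.6]
inner top [  0.9 -15.4  61.6]
```

{"method": "move_arm", "body": {
  "commands": [
    [[-0.04,0,-0.1],[0,0,0],0.2],
    [[0.034,0.4,-0.05],[0,0,0],0.2],
    [[0.034,0.4,-0.1],[0,0,0],0.2],
    [[0.034,0.4,-0.1],[0,0,0],0.2],
    [[0.034,0.4,-0.05],[0,0,0],0.2],
    [[0,0,0],[0,0,0],0.2]
  ]
}}

```text
t: 11.6
eef_pos: [603.8, -1.5, 34.0]
tcp_rot: [3.141, 0.271, 1.484]
ft_force: [0.5, -3.3, -0.3]
opening: 0.313
grip_force: 30.0
```

```bash
python3 c.py
```

```text
t 11.6 tcp carrier [ 0.5 50.5 28. ] toolx [ 0.001  0.964 -0.267] tooly [ 1.    -0.001  0.001] tilt 15.52 F [ 0.5 -3.3 -0.3] grip 29.999640583992004
outer bottom [  0.6 100.5   2.7]
outer top [  0.5 107.5  27.7]
inner bottom [ 0.5 -5.5 32.1]
inner top [ 0.5  1.5 57.1]
```

The spring force of about 3.3 N matches 5 mm of compression. Pushing on.

{"method": "move_arm", "body": {
  "commands": [
    [[0.034,0.4,-0.05],[0,0,0],0.2],
    [[0.034,0.4,-0.05],[0,0,0],0.2],
    [[0.034,0.4,-0.05],[0,0,0],0.2],
    [[0.017,0.2,0],[0,0,0],0.2],
    [[0,0,0],[0,0,0],0.2]
  ]
}}

```text
t: 12.1
eef_pos: [604.9, 12.0, 32.6]
tcp_rot: [3.141, 0.271, 1.483]
ft_force: [0.2, -7.1, -0.0]
opening: 0.31
grip_force: 30.0
```

```bash
python3 c.py
```

```text
t 12.1 tcp carrier [ 0.5 63.9 26.6] toolx [ 0.001  0.963 -0.268] tooly [ 1.    -0.001  0.001] tilt 15.54 F [ 0.2 -7.1 -0. ] grip 30.000304877758026
outer bottom [  0.5 114.    1.2]
outer top [  0.5 120.9  26.3]
inner bottom [ 0.4  8.  30.7]
inner top [ 0.4 15.  55.8]
```

Now levelling against the spring.

{"method": "move_arm", "body": {
  "commands": [
    [[0,0.05,-0.35],[3.88,-0.335,0],0.2],
    [[0,0.05,-0.36],[3.88,-0.335,0],0.2],
    [[0.01,0.05,-0.37],[3.88,-0.335,0],0.2],
    [[0.01,0.05,-0.37],[3.88,-0.335,0],0.2],
    [[0,0,0],[0,0,0],0.2],
    [[0,0,0],[0,0,0],0.2]
  ]
}}

```text
t: 12.7
eef_pos: [604.9, 13.1, 17.5]
tcp_rot: [-3.141, -0.001, 1.482]
ft_force: [-0.5, -7.6, -5.0]
opening: 0.313
grip_force: 30.0
```

```bash
python3 c.py
```

```text
t 12.7 tcp carrier [ 0.4 65.1 11.5] toolx [0.002 1.    0.001] tooly [ 1.    -0.002 -0.   ] tilt -0.05 F [-0.5 -7.6 -5. ] grip 30.002414882183075
outer bottom [  0.5 120.1   0.5]
outer top [  0.5 120.1  26.5]
inner bottom [ 0.2 10.1  0.4]
inner top [ 0.2 10.1 26.4]
```

{"method": "move_arm", "body": {
  "commands": [
    [[-0.017,-0.2,0],[0,0,0],0.2],
    [[-0.017,-0.2,0],[0,0,0],0.2],
    [[0,0,0],[0,0,0],0.2]
  ]
}}

```text
t: 13.0
eef_pos: [604.6, 9.6, 17.5]
tcp_rot: [-3.142, -0.001, 1.483]
ft_force: [0.5, -7.0, -3.6]
opening: 0.315
grip_force: 30.0
```

{"method": "move_arm", "body": {
  "commands": [
    [[-0.009,-0.1,0],[0,0,0],0.2],
    [[-0.009,-0.1,0],[0,0,0],0.2],
    [[0,0,0],[0,0,0],0.2]
  ]
}}

```text
t: 13.3
eef_pos: [604.4, 7.8, 17.5]
tcp_rot: [-3.142, -0.001, 1.483]
ft_force: [0.7, -6.0, -5.1]
opening: 0.316
grip_force: 30.0
```

```bash
python3 c.py
```

```text
t 13.3 tcp carrier [ 0.4 59.8 11.5] toolx [0.001 1.    0.001] tooly [ 1.    -0.001 -0.   ] tilt -0.05 F [ 0.7 -6.  -5.1] grip 30.00174254179001
outer bottom [  0.4 114.8   0.5]
outer top [  0.4 114.8  26.5]
inner bottom [0.3 4.8 0.4]
inner top [ 0.3  4.8 26.4]
```

{"method": "move_arm", "body": {
  "commands": [
    [[-0.013,-0.15,0],[0,0,0],0.2],
    [[-0.009,-0.1,0],[0,0,0],0.2],
    [[0,0,0],[0,0,0],0.2]
  ]
}}

```text
t: 13.6
eef_pos: [604.4, 7.3, 17.6]
tcp_rot: [3.141, -0.003, 1.483]
ft_force: [2.0, 9.9, -4.7]
opening: 0.312
grip_force: 30.0
```

{"method": "move_arm", "body": {
  "commands": [
    [[-0.013,-0.15,0],[0,0,0],0.2],
    [[-0.009,-0.1,0],[0,0,0],0.2],
    [[0,0,0],[0,0,0],0.2]
  ]
}}

```text
t: 13.9
eef_pos: [604.4, 7.0, 17.7]
tcp_rot: [3.141, -0.005, 1.483]
ft_force: [4.6, 27.1, -3.5]
opening: 0.314
grip_force: 30.0
```

Butted: the y force reversed at TCP y≈7.4. Releasing and going to the saddle.

{"method": "move_arm", "body": {
  "commands": [
    [[0.026,0.3,-0.04],[0,0,0],0.2],
    [[0,0,0],[0,0,0],0.55],
    [[0,0,0],[0,0,0],0.55],
    [[0,0,0],[0,0,0],0.55],
    [[0,0,2],[0,0,0],0.55],
    [[0,0,4],[0,0,0],0.55],
    [[0,0,4],[0,0,0],0.55]
  ]
}}

```text
t: 14.6
eef_pos: [603.9, 5.9, 118.2]
tcp_rot: [-3.14, -0.001, 1.483]
ft_force: [0.7, 0.7, -0.2]
opening: 0.552
grip_force: 0.0
```

{"method": "move_arm", "body": {
  "commands": [
    [[-2.4,3.4,0],[0,0,-0.8],0.55],
    [[-2.4,3.4,0],[0,0,-0.8],0.55],
    [[-2.4,3.4,0],[0,0,-0.8],0.55],
    [[-2.4,3.4,0],[0,0,-0.8],0.55],
    [[-2.4,3.4,0],[0,0,-0.8],0.55],
    [[-2.4,3.4,0],[0,0,-0.8],0.55],
    [[-2.4,3.4,0],[0,0,-0.8],0.5],
    [[0,0,-2],[0,0,0],0.5],
    [[0,0,0],[0,0,0],0.5],
    [[0,0,0],[0,0,0],0.5]
  ]
}}

```text
t: 15.6
eef_pos: [436.6, 243.9, 97.6]
tcp_rot: [-3.141, -0.001, 1.385]
ft_force: [0.1, -1.1, 0.8]
opening: 0.501
grip_force: 0.0
```

```bash
python3 - <<'E'
from h import *
import pickle
i=camera_info("wrist"); s=state(); im=read_camera("wrist"); pickle.dump((i,s,im),open("w6.pkl","wb")); print(s["t"],s["eef_pos"],s["tcp_rot"])
b=im[120:340,150:410]; b=cv2.convertScaleAbs(b,alpha=1.6,beta=10)
cv2.imwrite("pics/w6.png",cv2.resize(b,None,fx=2.7,fy=2.7,interpolation=cv2.INTER_CUBIC))
E
```

```text
15.6 [436.55867789 243.87306212  97.61308755] [-3.14149732e+00 -1.12082955e-03  1.38503664e+00]
```

View pics/w6.png

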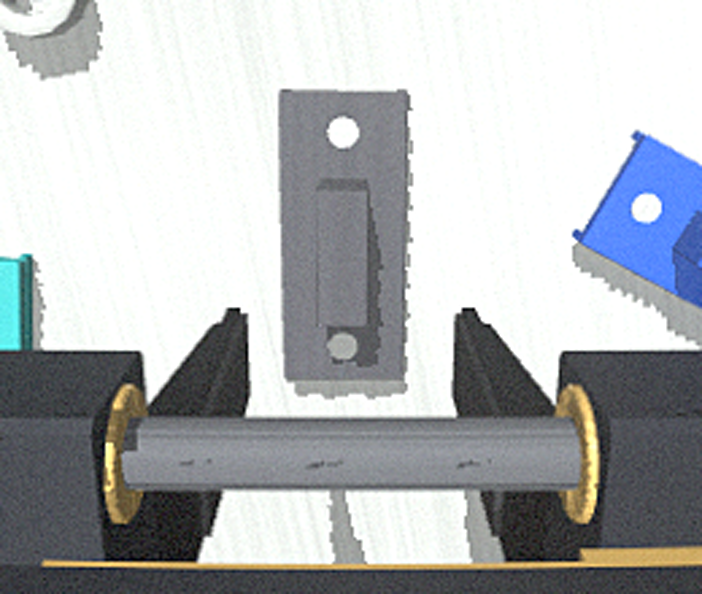

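The saddle is dead ahead. Its plate corners are (279,91), (408,91), (286,381) and (405,381), and the rib top is at (318–369, 190) to (317–366, 326).

```bash
python3 - <<'E'
from h import *
import pickle; i,s,im=pickle.load(open("w6.pkl","rb"))
c=lambda P:[((u+.5)/2.7-.5+150,(v+.5)/2.7-.5+120) for u,v in P]
A=pt("wrist",c([(279,91),(408,91),(405,381),(286,381)]),12,i); B=pt("wrist",c([(318,190),(369,190),(366,326),(317,326)]),34,i)
for P in (A,B):
    v=(P[0]+P[1]-P[2]-P[3])/2; print(P.mean(0).round(1),np.linalg.norm(v[:2]).round(1),np.linalg.norm(P[1]-P[0]).round(1),"ang",np.degrees(np.arctan2(-v[0],v[1])).round(2), "from TCP",(P.mean(0)-s["eef_pos"]).round(1))
print(px("wrist",s["eef_pos"],i))
E
```

```text
[437.2 249.2  12. ] 100.7 41.4 ang -10.34 from TCP [  0.7   5.3 -85.6]
[436.9 249.6  34. ] 43.6 15.4 ang -11.57 from TCP [  0.3   5.7 -63.6]
[[276.51739823 251.63995412]]
```

{"method": "move_arm", "body": {
  "commands": [
    [[0,0.55,-4],[0,0,0],0.5],
    [[0,0,-3.3],[0,0,0],0.5],
    [[0,0,-0.9],[0,0,0],0.4],
    [[0,0,0],[0,0,0],0.05],
    [[0,0,0],[0,0,0],0.05],
    [[0,0,0],[0,0,0],0.05],
    [[0,0,0],[0,0,0],0.05],
    [[0,0,0],[0,0,0],0.05]
  ]
}}

```text
t: 16.45
eef_pos: [436.7, 249.8, 16.7]
tcp_rot: [3.14, -0.002, 1.385]
ft_force: [-1.7, -1.2, 9.8]
opening: 0.168
grip_force: 30.0
```

```bash
python3 - <<'E'
from h import *
s=state(); print(s["eef_pos"],s["tcp_rot"],s["ft_force"],s["opening"]*95,s["grip_force"])
E
```

```text
[436.7094617  249.79525609  16.73075567] [ 3.13980757e+00 -2.27464055e-03  1.38546606e+00] [-1.71503641 -1.23450459  9.82140183] 15.919637119183385 30.005162358283997
```

The rib is held at 15.9 mm width. Carrying the saddle to the joint.

{"method": "move_arm", "body": {
  "commands": [
    [[0,0,2],[0,0,0],0.05],
    [[0,0,4],[0,0,0],0.05],
    [[0,0,4],[0,0,0],0.05],
    [[2.04,-3.71,0],[0,0,0.7],0.05],
    [[2.04,-3.71,0],[0,0,0.7],0.05],
    [[2.04,-3.71,0],[0,0,0.7],0.05],
    [[2.04,-3.71,0],[0,0,0.7],0.05],
    [[2.04,-3.71,0],[0,0,0.7],0.05],
    [[2.04,-3.71,0],[0,0,0.7],0.05],
    [[2.04,-3.71,0],[0,0,0.7],0.05]
  ]
}}

```text
t: 17.45
eef_pos: [579.6, -11.7, 116.1]
tcp_rot: [3.141, -0.001, 1.471]
ft_force: [-0.0, 0.3, -3.2]
opening: 0.17
grip_force: 30.0
```

{"method": "move_arm", "body": {
  "commands": [
    [[2.04,-3.71,0],[0,0,0.7],0.05],
    [[0,0,-3],[0,0,0],0.05],
    [[0,0,-1],[0,0,0],0.05],
    [[0,0,0],[0,0,0],0.05],
    [[0,0,0],[0,0,0],0.05]
  ]
}}

```text
t: 17.95
eef_pos: [599.4, -46.3, 76.2]
tcp_rot: [3.141, -0.001, 1.484]
ft_force: [0.4, 0.2, -1.8]
opening: 0.17
grip_force: 30.0
```

```bash
python3 c.py | head -1; python3 shot.py pics/w7.png 60 340 120 440
```

```text
t 17.95 tcp carrier [ 0.1  5.4 70.2] toolx [0.    1.    0.001] tooly [ 1. -0.  0.] tilt -0.08 F [ 0.4  0.2 -1.8] grip 29.999200701713562
```

View pics/w7.png

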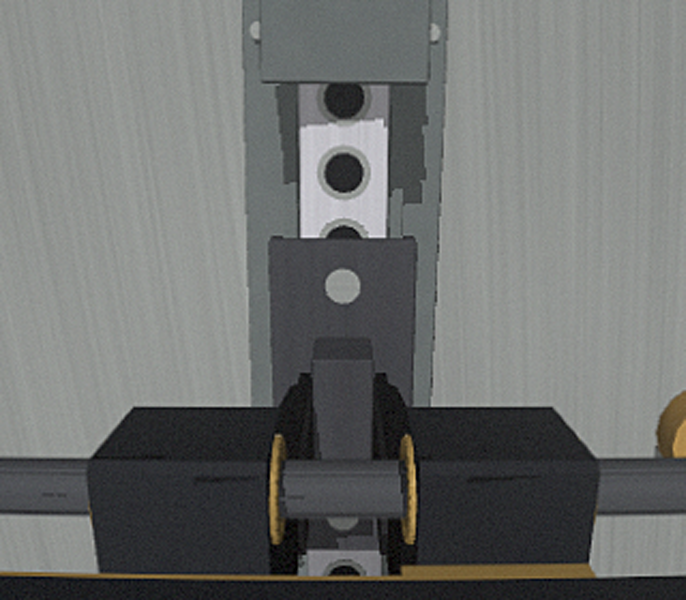

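The saddle midline (343) and the bar midline (344) agree, and bar 2 is under its lip. I'll check the joint position from the bar 2 ports, at rows 98 and 173.

```bash
python3 - <<'E'
from h import *
i=camera_info("wrist"); th=np.radians(-4.95); R=np.array([[np.cos(th),-np.sin(th)],[np.sin(th),np.cos(th)]])
c=lambda P:[((u+.5)/2.143-.5+120,(v+.5)/2.143-.5+60) for u,v in P]
f=lambda P,z:((pt("wrist",c(P),z,i)[:,:2]-[598.9,-51.7])@R).round(1).tolist()
print("ports (+91?,+67?)",f([(343,98),(343,173)],32)); z=76.2-16.7
print("saddle far edge",f([(269,238),(417,238)],z+12),"hole",f([(343,286)],z+12),"lip edge",f([(261,82),(430,82)],44))
E
```

```text
ports (+91?,+67?) [[2.4, 96.7], [2.4, 72.5]]
saddle far edge [[-18.4, 55.3], [23.2, 55.4]] hole [[2.4, 41.6]] lip edge [[-22.9, 100.3], [29.2, 100.3]]
```

{"method": "move_arm", "body": {
  "commands": [
    [[0.03,-0.1,-1.2],[0,0,0],0.05],
    [[0,0,-1.0],[0,0,0],0.05],
    [[0,0,-0.6],[0,0,0],0.05],
    [[0,0,-0.3],[0,0,0],0.05],
    [[0,0,0],[0,0,0],0.05]
  ]
}}

```text
t: 18.5
eef_pos: [599.6, -48.0, 43.8]
tcp_rot: [-3.141, -0.002, 1.483]
ft_force: [0.2, 0.1, -1.7]
opening: 0.17
grip_force: 30.0
```

{"method": "move_arm", "body": {
  "commands": [
    [[0,0,-0.15],[0,0,0],0.05],
    [[0,0,-0.1],[0,0,0],0.05],
    [[0,0,0],[0,0,0],0.05]
  ]
}}

```text
t: 18.8
eef_pos: [600.0, -48.1, 42.8]
tcp_rot: [3.14, -0.001, 1.483]
ft_force: [-1.8, 1.6, 3.8]
opening: 0.165
grip_force: 30.0
```

```bash
python3 c.py | head -1
```

```text
t 18.8 tcp carrier [ 0.8  3.7 36.8] toolx [0.001 1.    0.001] tooly [ 1.    -0.001  0.001] tilt -0.08 F [-1.8  1.6  3.8] grip 30.00157803297043
```

Contact came at the seated height (42.8, expected 42.7). A light press, then release.

{"method": "move_arm", "body": {
  "commands": [
    [[0,0,-0.15],[0,0,0],0.05],
    [[0,0,0],[0,0,0],0.05],
    [[0,0,0.1],[0,0,0],0.05],
    [[0,0,0],[0,0,0],0.4],
    [[0,0,0],[0,0,0],0.4],
    [[0,0,0],[0,0,0],0.4],
    [[0,0,3],[0,0,0],0.4],
    [[0,0,5],[0,0,0],0.4],
    [[0,0,5],[0,0,0],0.4],
    [[0,0,0],[0,0,0],0.4]
  ]
}}

```text
t: 19.8
eef_pos: [602.3, -48.5, 177.7]
tcp_rot: [3.131, -0.0, 1.483]
ft_force: [0.3, -0.8, -0.3]
opening: 0.397
grip_force: 0.0
```

{"method": "move_arm", "body": {
  "commands": [
    [[-2,-3,0],[0,0,0],0.4],
    [[-2,-4,0],[0,0,0],0.4],
    [[-2,-4,0],[0,0,0],0.4],
    [[-2,-4,0],[0,0,0],0.4],
    [[-2,-4,0],[0,0,0],0.4],
    [[0,0,0],[0,0,0],0.4],
    [[0,0,0],[0,0,0],0.4]
  ]
}}

```text
t: 20.5
eef_pos: [499.3, -238.8, 170.8]
tcp_rot: [-3.141, -0.002, 1.481]
ft_force: [0.3, -0.3, -0.2]
opening: 0.399
grip_force: 0.0
```

```bash
python3 - <<'E'
from h import *
import pickle
i=camera_info("wrist"); im=read_camera("wrist"); pickle.dump((i,im),open("w8.pkl","wb"))
a=cv2.resize(im[0:260,100:460],(554,400),interpolation=cv2.INTER_CUBIC)
cv2.imwrite("pics/w8.png",cv2.resize(im,(800,600),interpolation=cv2.INTER_CUBIC))
E
```

```text
(no output)
```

View pics/w8.png

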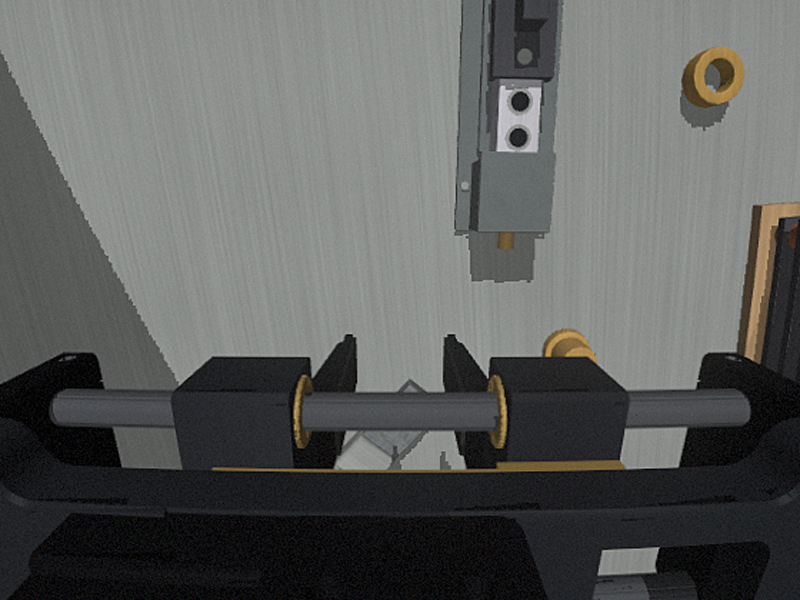

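The picture shows bar 1 under the rigid lip, with its ports at (520,101) and (517,137), and the saddle edge at row 78. One numeric check, then handing in.

```bash
python3 - <<'E'
from h import *
import pickle; i,im=pickle.load(open("w8.pkl","rb")); th=np.radians(-4.95); R=np.array([[np.cos(th),-np.sin(th)],[np.sin(th),np.cos(th)]])
c=lambda P:[((u+.5)*.7-.5,(v+.5)*.7-.5) for u,v in P]
f=lambda P,z:((pt("wrist",c(P),z,i)[:,:2]-[598.9,-51.7])@R).round(1).tolist()
print("ports(-36,-12)",f([(517,137),(520,101)],32)); print("lip",f([(474,152),(556,152)],44)); print("saddle edge",f([(491,78),(552,80)],38))
E
```

```text
ports(-36,-12) [[1.8, -84.9], [2.7, -60.9]]
lip [[-30.4, -96.4], [26.2, -95.9]]
saddle edge [[-19.4, -47.7], [22.3, -48.3]]
```

```bash
python3 -c "
from cell import *
print(env.job_done())"
```

```text
the job is handed in; nothing more can be done
None
```

The kit is packed and handed in at about 20.5 s: both bars lie flat under their lips, butted together by the spring stop, with the saddle seated over the joint to within about 1–2 mm by my measurements; no verdict was returned.

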